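Make up a weight of brass wire on the dial scale

ROBOT

A 6-joint arm with a two-finger parallel gripper is mounted at the origin on the work surface. World frame = base frame: x ahead of the robot, y to its left, z up, the work surface at z = 0. Lengths are in mm, angles in rad, forces in N, time in s.
With the tool pointing down it reaches from about 300 to 775 mm from the base axis. Payload 14.6 kg.
Tool frame: the origin (TCP) lies at the very end of the fingers, on their centre line; the grasp point (between the pads) lies 19 mm behind it; z points along the fingers, y is the line along which they close (so a half turn about z gives the same grasp; the last joint's range is limited). The gripper opens to 94 mm and grips with 3 to 60 N. Pads are 16 mm wide; open, the fingers measure 119 mm over their backs; the gripper's body (75 mm by 177 mm) begins 78 mm behind the grasp point.
Start: joints at [1.101, 0.3, 1.521, -0, 1.321, -0.067], TCP at [215.594, 505.973, 205.446] pointing down, gripper open.
Joint ranges: [-3.03, 3.03], [-0.79, 2.21], [0.23, 2.52], [-1.04, 4.18], [0, 3.07], [-2.55, 2.55]. Speed limits (rad/s): [2.22, 2.22, 2.57, 3.14, 3.14, 3.14].

INTERFACE

Orientations are given as [roll, pitch, yaw] about the fixed x, y, z axes, in that order (R = Rz(yaw) Ry(pitch) Rx(roll)).
In Python, from cell import manip gives the robot as it stands.
- The arm moves only by the tool servo_tool, never from a script. Its argument "rows" is a list of rows, each a list of 7 numbers: the turn, a rotation vector about the world's x, y, z in degrees, then the shift along the world's x, y, z in mm, then the closure, from 0 (fully open) to 1 (shut). In form: [[rx, ry, rz, dx, dy, dz, fingers], ...]. A call has 1 to 20 rows; each row shifts and turns the commanded pose from where the row before left it; what a row does not reach is not made up. A row lasts 1/8 s, in which the tool goes at most 62.5 mm and 10.7 degrees, less where a joint would pass 70% of its speed; a pose out of reach is approached as far as the arm can. A call with a gripper value outside its range is refused whole. The fingers move at their own pace and stop on an object; "grip_force" is the grip in N (left out, the last holds). Time passes only in rows, so rows that do not move let the fingers close. It gives the time, the measured TCP pose, the force, the opening and the grip force at its end, in the units of the state.
- manip.read_state(): the state, without advancing time (a new reading comes with each control period).
- manip.camera(name): name is "scene" or "top" or "wrist"; returns the picture (384x512x3 uint8, red, green, blue); there is no depth.
- manip.camera_info(name): a dict with "fx", "fy", "cx", "cy" (pixels), "position" and "rotation" of the camera in the world; the wrist camera has in their place "T_tool_cam" (4x4, takes a point from camera to tool coordinates, whose origin is the TCP and whose axes are the flange's). Camera axes: x right, y down, z forward; pixel columns grow to the right and rows downward; lengths in mm; the calibration is good to about 2 mm. The wrist camera is an equidistant fisheye: a pixel r from the principal point sees the ray r / f radians off the axis. A picture is of the moment at which its call begins: read the wrist's pose just before it. camera_info takes no time and is no camera call.
- manip.sign_off(): hands the job in; it is judged then, once.
The state is a dict: "clock": time; "joints": joint angles; "qd": joint speeds; "effort": joint torques, N m; "eef_pos": TCP position; "eef_rot": TCP orientation; "wrist_force": force on the tool from outside, world axes, zero at the start; "moment": the same for the moment, N m; "finger_gap": finger opening in mm; "finger_force": force on a finger pad.
Only numpy, scipy, OpenCV 4.12 (cv2) and the standard library are available. Lean on these libraries where they do the work, as an engineer would, in place of code of your own. Each camera call takes 0.05 s, during which the arm holds its last target. There are 200 camera calls.

TASK

First take the pliers that were left on the scale's platter and lay them flat in the wooden tool tray. Then stand spools of brass wire upright on the platter beside the tub, setting each down gently and adding as many as it takes for the red needle to rest in the green band of the dial. The tub stays upright on the platter, spools of brass you do not need stay upright on the counter, and the silver and the empty spool are left where they are.

Things in the scene. Friction and masses are not known exactly. Their poses are not given: they have to be found in the camera images.
- scale: green shop scale, fixed: housing 190 x 200 x 62 mm, a steel platter above it and, on its far (+x) side, a white dial 142 mm across that leans back 45 degrees, facing up and +x, with a red needle 50 mm long and a painted green band 46 degrees wide just right of the dial's top as seen facing it. Origin: on the counter under the middle of the platter; x towards the dial, z up.
- pan_top (a point): centre of the platter's upper surface, 145 mm above the counter when empty; sinks with the load, stays level. Platter 210 mm (scale's x) by 250 mm (y), flat, with a lip 4 mm high and thick round it. Axes as the scale's. Once the pliers are gone the half away from the dial (x below 0) is free: three spools fit in a row along y at x = -48 mm, 75 mm apart.
- pan (a joint): how far the platter has sunk, m (0 empty, at most 0.07). Damped spring of 200 N/m: 4.9 mm per 100 g, settles in half a second. It turns the needle clockwise, seen facing the dial, 60 rad per metre, from lower left when empty. In the green band: sunk 37.5 to 50.8 mm (middle 44.2). One brass spool sinks it about 9.8 mm. Dial ticks are 200 g apart.
- tub: clear tub of brass rings with a white lid, 64 x 154 x 60 mm high, standing loose on the dial half of the platter, long side along the scale's y. Origin: centre of its underside. Its weight is not known beforehand (260 to 540 g).
- pliers: steel pliers with blue handles lying flat on the free half of the platter, 160 mm long, 18 mm thick, 250 g. Origin: underside of the square joint (36 mm along x, 32 mm across y, the place to grip, near the centre of mass); x points to the jaws, which end 58 mm ahead; the handles end 106 mm behind and are 60 mm apart over their ends. z up.
- tray: shallow wooden tool tray fixed to the counter, 260 (x) x 130 (y) x 22 mm high, walls 4 mm, floor 4 mm thick; open above, empty. Origin: centre of its underside, x along its length.
- brass1: spool of brass wire (yellow winding), about 200 g (184 to 216 g), 60 mm in diameter, 76 mm tall, standing upright: two black plastic flanges (60 mm across, 6 mm thick) at its ends and between them a winding 53 mm in diameter; a 28 mm disc of the wire's colour on top. Origin: centre of its underside, z up its axis.
- brass2: spool of brass wire (yellow winding), about 200 g (184 to 216 g), 60 mm in diameter, 76 mm tall, standing upright: two black plastic flanges (60 mm across, 6 mm thick) at its ends and between them a winding 53 mm in diameter; a 28 mm disc of the wire's colour on top. Origin: centre of its underside, z up its axis.
- brass3: spool of brass wire (yellow winding), about 200 g (184 to 216 g), 60 mm in diameter, 76 mm tall, standing upright: two black plastic flanges (60 mm across, 6 mm thick) at its ends and between them a winding 53 mm in diameter; a 28 mm disc of the wire's colour on top. Origin: centre of its underside, z up its axis.
- brass4: spool of brass wire (yellow winding), about 200 g (184 to 216 g), 60 mm in diameter, 76 mm tall, standing upright: two black plastic flanges (60 mm across, 6 mm thick) at its ends and between them a winding 53 mm in diameter; a 28 mm disc of the wire's colour on top. Origin: centre of its underside, z up its axis.
- silver: spool of silver-coloured wire, not part of the order, 60 mm in diameter, 76 mm tall, standing upright: two black plastic flanges (60 mm across, 6 mm thick) at its ends and between them a winding 53 mm in diameter; a 28 mm disc of the wire's colour on top. Origin: centre of its underside, z up its axis.
- empty: empty black spool (bare core 28 mm thick), same flanges and height as the others, standing upright. Origin: centre of its underside.
Things that resemble listed ones, but are neither listed nor needed, are in the scene too. Leave any pink, purple or white look-alike of the brass1 alone.

How it is judged (in metres and radians):
On the way, in this order (a step that is already met when the one before it is completed fails the run):
1. the pliers lie flat in the tool tray, let go, while no brass spool is on the platter yet (x of pliers in the frame of tray between -0.1 and 0.1 m and y of pliers in the frame of tray between -0.055 and 0.055 m and z of pliers in the frame of tray between -0.004 and 0.014 m and angle between pliers's own z axis and vertical below 0.15 rad and contact force between the fingers and pliers below 0.1 N and not (x of brass1 in the frame of pan_top between -0.12 and 0.12 m and y of brass1 in the frame of pan_top between -0.14 and 0.14 m and z of brass1 in the frame of pan_top between -0.02 and 0.04 m) and not (x of brass2 in the frame of pan_top between -0.12 and 0.12 m and y of brass2 in the frame of pan_top between -0.14 and 0.14 m and z of brass2 in the frame of pan_top between -0.02 and 0.04 m) and not (x of brass3 in the frame of pan_top between -0.12 and 0.12 m and y of brass3 in the frame of pan_top between -0.14 and 0.14 m and z of brass3 in the frame of pan_top between -0.02 and 0.04 m) and not (x of brass4 in the frame of pan_top between -0.12 and 0.12 m and y of brass4 in the frame of pan_top between -0.14 and 0.14 m and z of brass4 in the frame of pan_top between -0.02 and 0.04 m)), for 0.2 s.
2. a brass spool stands upright on the platter, let go ((((x of brass1 in the frame of pan_top between -0.1 and 0.1 m and y of brass1 in the frame of pan_top between -0.12 and 0.12 m and z of brass1 in the frame of pan_top between -0.006 and 0.008 m and angle between brass1's own z axis and vertical below 0.15 rad) and contact force between the fingers and brass1 below 0.1 N) or ((x of brass2 in the frame of pan_top between -0.1 and 0.1 m and y of brass2 in the frame of pan_top between -0.12 and 0.12 m and z of brass2 in the frame of pan_top between -0.006 and 0.008 m and angle between brass2's own z axis and vertical below 0.15 rad) and contact force between the fingers and brass2 below 0.1 N) or ((x of brass3 in the frame of pan_top between -0.1 and 0.1 m and y of brass3 in the frame of pan_top between -0.12 and 0.12 m and z of brass3 in the frame of pan_top between -0.006 and 0.008 m and angle between brass3's own z axis and vertical below 0.15 rad) and contact force between the fingers and brass3 below 0.1 N) or ((x of brass4 in the frame of pan_top between -0.1 and 0.1 m and y of brass4 in the frame of pan_top between -0.12 and 0.12 m and z of brass4 in the frame of pan_top between -0.006 and 0.008 m and angle between brass4's own z axis and vertical below 0.15 rad) and contact force between the fingers and brass4 below 0.1 N))), for 0.2 s.
At the end, for the whole second after the job is handed in: The needle rests in the green band (platter sunk 37.5 to 50.8 mm), platter still; the pliers lie flat in the tray; the tub stands upright on the platter; every brass spool stands upright (within 0.15 rad), on the platter or on the counter; all at rest (value of joint pan between 0.0375 and 0.0508 m and velocity of joint pan between -0.01 and 0.01 m/s and x of pliers in the frame of tray between -0.1 and 0.1 m and y of pliers in the frame of tray between -0.055 and 0.055 m and z of pliers in the frame of tray between -0.004 and 0.014 m and angle between each of pliers, tub's own z axis and vertical below 0.15 rad and x of tub in the frame of pan_top between -0.1 and 0.1 m and y of tub in the frame of pan_top between -0.12 and 0.12 m and z of tub in the frame of pan_top between -0.006 and 0.008 m and ((x of brass1 in the frame of pan_top between -0.1 and 0.1 m and y of brass1 in the frame of pan_top between -0.12 and 0.12 m and z of brass1 in the frame of pan_top between -0.006 and 0.008 m and angle between brass1's own z axis and vertical below 0.15 rad) or (height (world z) of brass1 between -0.008 and 0.008 m and angle between brass1's own z axis and vertical below 0.15 rad)) and ((x of brass2 in the frame of pan_top between -0.1 and 0.1 m and y of brass2 in the frame of pan_top between -0.12 and 0.12 m and z of brass2 in the frame of pan_top between -0.006 and 0.008 m and angle between brass2's own z axis and vertical below 0.15 rad) or (height (world z) of brass2 between -0.008 and 0.008 m and angle between brass2's own z axis and vertical below 0.15 rad)) and ((x of brass3 in the frame of pan_top between -0.1 and 0.1 m and y of brass3 in the frame of pan_top between -0.12 and 0.12 m and z of brass3 in the frame of pan_top between -0.006 and 0.008 m and angle between brass3's own z axis and vertical below 0.15 rad) or (height (world z) of brass3 between -0.008 and 0.008 m and angle between brass3's own z axis and vertical below 0.15 rad)) and ((x of brass4 in the frame of pan_top between -0.1 and 0.1 m and y of brass4 in the frame of pan_top between -0.12 and 0.12 m and z of brass4 in the frame of pan_top between -0.006 and 0.008 m and angle between brass4's own z axis and vertical below 0.15 rad) or (height (world z) of brass4 between -0.008 and 0.008 m and angle between brass4's own z axis and vertical below 0.15 rad)) and linear speed of each of brass1, brass2, brass3, brass4, pliers, tub below 0.02 m/s); the robot touches nothing.
It fails at once if the silver or the empty spool is moved more than 25 mm (distance of any of silver, empty from where it was at the start of the episode above 0.025 m).
It fails at once if the tub tips over or leaves the platter (angle between tub's own z axis and vertical above 0.4 rad or z of tub in the frame of pan_top above 0.04 m or z of tub in the frame of pan_top below -0.02 m).
It fails at once if something is dropped or slammed on the platter, so that it sinks faster than 0.2 m/s (velocity of joint pan above 0.2 m/s).
It also fails if it takes over 72 s, if anything falls off the work surface, if the arm or the gripper's body presses on something with over 40 N, if the wrist force passes 120 N, or if a joint passes its speed limit or range.

## Working session

There is one attempt and no reset: what is moved stays moved. The work goes in short steps, Python scripts to look and compute and a tool call to move; the robot and the scene stay as the last step left them, time stands still between calls to the robot, and variables do not carry over. Pictures are saved under pics/ and viewed, at most 10 in all, crops included, and the job is handed in when it is done.

Besides the shell and the picture viewer there is one more tool, called after ">>>" as a command line: name --pt "numbers of a row" for each row, then --argument value for the rest. servo_tool: Moves the arm, as the interface text tells. Its arguments: {"type":"object","properties":{"rows":{"type":"array","items":{"type":"array","items":{"type":"number"}}},"grip_force":{"type":"number"}},"required":["rows"]}

```bash
ls; mkdir -p pics; python3 - <<'E'
from cell import manip
import cv2
for n in("scene","top"):
    cv2.imwrite(f"pics/{n}0.png",cv2.resize(manip.camera(n)[:,:,::-1],(800,600),interpolation=cv2.INTER_CUBIC))
    print(manip.camera_info(n))
print(manip.read_state())
E
```

```text
pics
{'fx': 367.5260504700427, 'fy': 367.5260504700427, 'cx': 253.78259978214544, 'cy': 187.13694891415676, 'position': array([1242.22111811,  135.48317758,  560.36145647]), 'rotation': array([-2.15954111, -0.01887934,  1.83270891])}
{'fx': 414.40716333533834, 'fy': 414.40716333533834, 'cx': 257.2722284468174, 'cy': 191.8543538471929, 'position': array([477.14360099, -18.52476357, 969.67347018]), 'rotation': array([-3.06550971, -0.03083331, -1.57857594])}
{'clock': 0.1, 'joints': array([ 1.10139375e+00,  3.00399580e-01,  1.52150428e+00, -1.00913577e-05,
        1.32067854e+00, -6.65871289e-02]), 'qd': array([ 0.00040327, -0.00221005, -0.00212257, -0.00019209,  0.0006435 ,
       -0.00122378]), 'effort': array([ 1.27718191e-03, -5.32638788e+01, -3.53290486e+01,  7.09348032e-02,
        2.35231215e-02, -9.59493877e-05]), 'eef_pos': array([215.50252681, 505.77881191, 204.95804182]), 'eef_rot': array([-3.14060445e+00, -5.61025959e-05,  2.73877968e+00]), 'wrist_force': array([0.25986493, 0.55419916, 1.05433101]), 'moment': array([ 0.01170554, -0.06349919,  0.03088163]), 'finger_force': 0.0, 'finger_gap': 93.87401196852115}
```

View pics/top0.png

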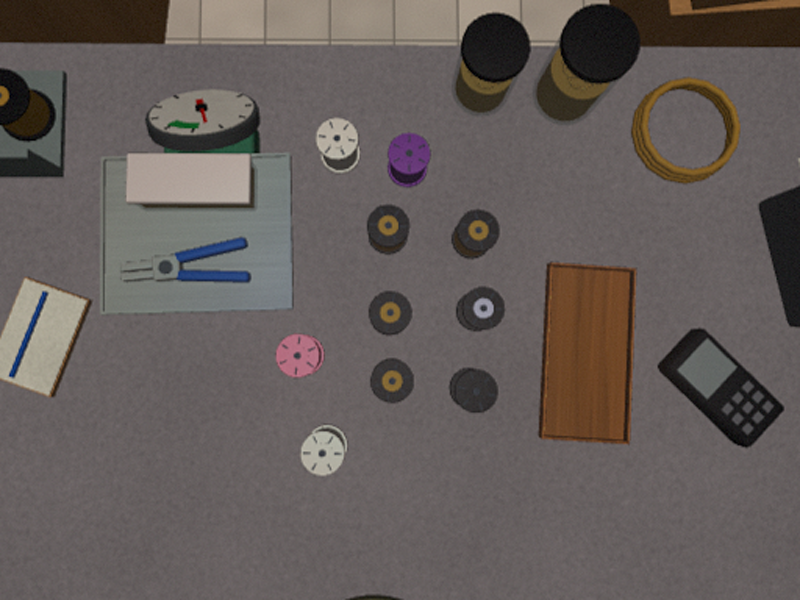

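View pics/scene0.png

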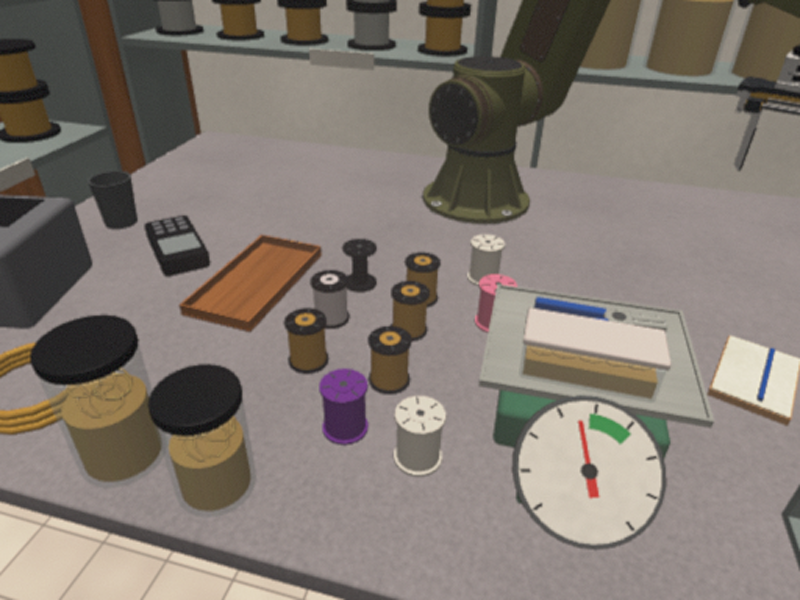

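The top view shows the platter corners at (102,157), (291,153), (293,308) and (102,312), with the pliers joint at (166,267). Brass discs are at (388,226), (478,230), (390,312) and (391,380). Silver is at (483,308), the empty spool at (473,390), and the tray spans (548,264) to (630,442). The look-alikes are white (337,140) and (322,453), purple (409,155) and pink (298,356). The scene view shows the needle just left of the green band.

```bash
cat > h.py <<'E'
import numpy as np, cv2
from scipy.spatial.transform import Rotation as R
from cell import manip
def cam(n):
    i=manip.camera_info(n); return i,R.from_euler('xyz',i['rotation']).as_matrix(),np.array(i['position'])
def back(n,uv,z):
    "pixel (native) -> world point at height z"
    i,Rm,p=cam(n); d=Rm@np.array([(uv[0]-i['cx'])/i['fx'],(uv[1]-i['cy'])/i['fy'],1]); return p+d*(z-p[2])/d[2]
def proj(n,P):
    i,Rm,p=cam(n); c=(np.asarray(P)-p)@Rm; return np.array([i['cx'],i['cy']])+c[...,:2]/c[...,2:]*[i['fx'],i['fy']]
E
python3 - <<'E'
from h import *
np.set_printoptions(precision=1,suppress=True)
im=manip.camera("top"); hsv=cv2.cvtColor(im,cv2.COLOR_RGB2HSV)
s=.64
m=((hsv[...,0]>12)&(hsv[...,0]<30)&(hsv[...,1]>110)&(hsv[...,2]>110)).astype(np.uint8)
for n,(u,v) in dict(b1=(388,226),b2=(478,230),b3=(390,312),b4=(391,380)).items():
    u=int(u*s);v=int(v*s);w=m[v-9:v+10,u-9:u+10]; y,x=np.nonzero(w); c=(x.mean()+u-9,y.mean()+v-9); print(n,len(x),c,back("top",c,76))
for n,(u,v) in dict(silver=(483,308),empty=(474,391),pink=(297,355),white=(322,453),white2=(337,139),purple=(409,153)).items(): print(n,back("top",(u*s,v*s),76))
P=[(102,157),(291,153),(293,308),(102,312)]
for z in (149,115): print("pan",z); q=np.array([back("top",(u*s,v*s),z) for u,v in P]);print(q,q.mean(0),np.linalg.norm(np.roll(q,1,0)-q,axis=1))
q=np.array([back("top",(u*s,v*s),22) for u,v in [(548,264),(636,267),(630,442),(540,438)]]);print("tray",q,q.mean(0),np.linalg.norm(np.roll(q,1,0)-q,axis=1))
z=130
for n,p in dict(joint=(166,267),jaw=(122,270),h1=(246,242),h2=(249,277)).items(): print(n,back("top",(p[0]*s,p[1]*s),z))
q=np.array([back("top",(u*s,v*s),175) for u,v in [(127,154),(251,154),(251,206),(127,202)]]);print("tub",q,q.mean(0))
# crops
sc=manip.camera("scene")[:,:,::-1]
a=cv2.resize(sc[240:355,325:430],None,fx=4,fy=4,interpolation=cv2.INTER_CUBIC)
b=cv2.resize(im[90:210,60:190,::-1],None,fx=3.5,fy=3.5,interpolation=cv2.INTER_CUBIC)[:a.shape[0]]
c=np.zeros((a.shape[0],a.shape[1]+b.shape[1],3),np.uint8);c[:,:a.shape[1]]=a;c[:b.shape[0],a.shape[1]:]=b
cv2.imwrite("pics/crop1.png",c[:600,:]);print(c.shape)
E
```

```text
b1 99 (np.float64(248.12121212121212), np.float64(143.6060606060606)) [650.8 -27.5  76. ]
b2 93 (np.float64(305.7741935483871), np.float64(146.66666666666666)) [ 643.7 -153.7   76. ]
b3 102 (np.float64(249.4019607843137), np.float64(199.5686274509804)) [528.5 -29.5  76. ]
b4 105 (np.float64(250.57142857142856), np.float64(243.35238095238094)) [434.5 -31.4  76. ]
silver [ 533.  -159.1   76. ]
empty [ 418.8 -144.7   76. ]
pink [470.   97.8  76. ]
white [337.4  63.5  76. ]
white2 [772.5  43.1  76. ]
purple [752.5 -58.1  76. ]
pan 149
[[724.2 336.9 149. ]
 [729.8  97.1 149. ]
 [529.9  93.6 149. ]
 [526.2 331.5 149. ]] [627.5 214.8 149. ] [198.  239.8 199.9 238. ]
pan 115
[[734.4 351.6 115. ]
 [740.2 101.9 115. ]
 [532.   98.2 115. ]
 [528.3 346.  115. ]] [633.7 224.4 115. ] [206.2 249.8 208.2 247.9]
tray [[ 601.3 -265.7   22. ]
 [ 596.3 -397.8   22. ]
 [ 339.1 -379.7   22. ]
 [ 346.5 -247.6   22. ]] [ 470.8 -322.7   22. ] [255.5 132.2 257.8 132.4]
joint [585.1 259.7 130. ]
jaw [581.4 315.7 130. ]
h1 [617.4 157.4 130. ]
h2 [571.6 153.1 130. ]
tub [[720.2 295.2 175. ]
 [720.4 143.  175. ]
 [654.8 142.3 175. ]
 [659.9 293.8 175. ]] [688.8 218.6 175. ]
(460, 875, 3)
```

View pics/crop1.png

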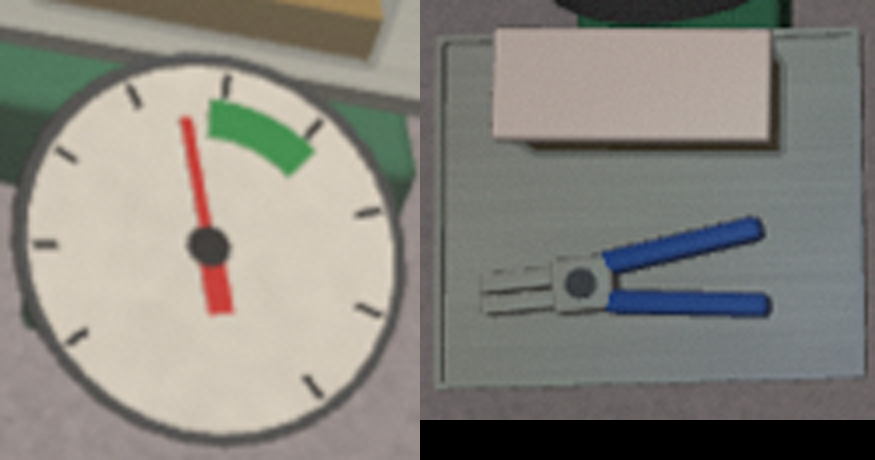

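The crop puts the needle about 10° left of up, which is about 705 g, so the platter has sunk about 34.5 mm and its top is at z≈110. That makes the tub about 450 g. Measured sizes match the given ones: platter 207 x 249 mm, tray 257 x 132 mm. The pliers joint is at (585,260) with yaw about 94.7°. First I move above the pliers.

>>> servo_tool --pt "0 0 -6.2 37 -24.6 0 0.36" --pt "0 0 -6.2 37 -24.6 0 0.36" --pt "0 0 -6.2 37 -24.6 0 0.36" --pt "0 0 -6.2 37 -24.6 0 0.36" --pt "0 0 -6.2 37 -24.6 0 0.36" --pt "0 0 -6.2 37 -24.6 0 0.36" --pt "0 0 -6.2 37 -24.6 0 0.36" --pt "0 0 -6.2 37 -24.6 0 0.36" --pt "0 0 -6.2 37 -24.6 0 0.36" --pt "0 0 -6.2 36.5 -24.7 0 0.36" --pt "0 0 0 0 0 0 0.36" --pt "0 0 0 0 0 0 0.36" --grip_force 20

```text
clock: 1.7
eef_pos: [584.7, 260.1, 205.1]
eef_rot: [-3.141, 0.0, 1.658]
wrist_force: [0.2, -0.2, -0.4]
finger_gap: 59.9
finger_force: 0.0
```

```bash
cat >> h.py <<'E'
def wback(uv,z,st):
    i=manip.camera_info("wrist"); T=i["T_tool_cam"]; d=(np.array(uv)-[i['cx'],i['cy']]); r=np.hypot(*d); t=r/i['fx']
    ray=np.array([*(d/max(r,1e-9)*np.sin(t)),np.cos(t)]); Rt=R.from_euler('xyz',st['eef_rot']).as_matrix()
    o=Rt@T[:3,3]+st['eef_pos']; w=Rt@T[:3,:3]@ray; return o+w*(z-o[2])/w[2]
def shot(n,f,k=1.5625):
    st=manip.read_state(); im=manip.camera(n); cv2.imwrite("pics/"+f,cv2.resize(im[:,:,::-1],None,fx=k,fy=k,interpolation=cv2.INTER_CUBIC)); return st,im
E
python3 - <<'E'
from h import *
st,_=shot("wrist","w1.png"); print(st['eef_pos'],np.degrees(st['eef_rot']),st['finger_gap'],manip.camera_info("wrist"))
E
```

```text
[584.66537517 260.08660054 205.12662956] [-1.79959095e+02  3.94553655e-03  9.49723063e+01] 59.92996490129054 {'fx': 297.3186396354542, 'fy': 297.3186396354542, 'cx': 253.40425131032146, 'cy': 193.89117384240123, 'T_tool_cam': array([[ 4.00251011e-04, -9.70195665e-01, -2.42322535e-01,
         6.86427693e+01],
       [ 9.99999657e-01,  5.64098390e-04, -6.06773690e-04,
        -9.52909289e-01],
       [ 7.25382955e-04, -2.42322209e-01,  9.70195558e-01,
        -1.79144114e+02],
       [ 0.00000000e+00,  0.00000000e+00,  0.00000000e+00,
         1.00000000e+00]])}
```

View pics/w1.png

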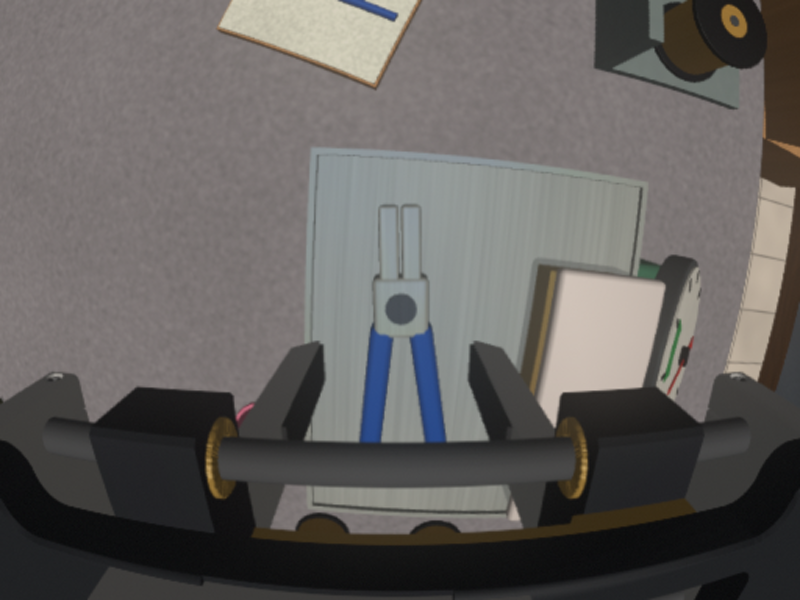

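The wrist view shows the pliers joint at (401,308) and the jaw tips at (400,206), with the fingers straddling the pliers symmetrically.

```bash
python3 - <<'E'
from h import *
st=manip.read_state()
for p in [(401,308),(400,206),(374,278),(428,280),(312,150),(645,183),(372,436),(435,436)]: print(p,wback((p[0]*.64,p[1]*.64),128,st), wback((p[0]*.64,p[1]*.64),114.5,st))
E
```

```text
(401, 308) [586.04944502 262.22519848 128.        ] [586.49575079 258.72351611 114.5       ]
(400, 206) [580.32164149 319.7307841  128.        ] [580.46651642 319.25538518 114.5       ]
(374, 278) [569.34741651 278.25609648 128.        ] [568.91476292 275.59805461 114.5       ]
(428, 280) [599.73872189 279.79835501 128.        ] [600.90543823 277.2214759  114.5       ]
(312, 150) [529.30356715 347.26040425 128.        ] [526.76356978 348.2337765  114.5       ]
(645, 183) [725.92776153 352.38264618 128.        ] [733.73529022 353.62558104 114.5       ]
(372, 436) [575.43976884 177.21343692 128.        ] [575.32773081 169.23793371 114.5       ]
(435, 436) [615.17199209 180.59381575 128.        ] [617.15089825 172.79620802 114.5       ]
```

The joint agrees within 2 mm, and its 30 mm width across matches the given 32 mm. I descend to TCP z≈114 and close.

>>> servo_tool --pt "0 0 0 0.8 1 -15 0.36" --pt "0 0 0 0 0 -20 0.36" --pt "0 0 0 0 0 -20 0.36" --pt "0 0 0 0 0 -18 0.36" --pt "0 0 0 0 0 -12 0.36" --pt "0 0 0 0 0 -6 0.36" --pt "0 0 0 0 0 0 0.36" --pt "0 0 0 0 0 0 0.36" --pt "0 0 0 0 0 0 0.7" --pt "0 0 0 0 0 0 0.8" --pt "0 0 0 0 0 0 0.8" --pt "0 0 0 0 0 0 0.8" --pt "0 0 0 0 0 0 0.8" --pt "0 0 0 0 0 0 0.8" --grip_force 25

```text
clock: 3.5
eef_pos: [585.9, 260.9, 114.5]
eef_rot: [3.141, -0.0, 1.657]
wrist_force: [0.5, 0.7, -0.6]
finger_gap: 31.7
finger_force: 28.0
```

>>> servo_tool --pt "0 0 0 0 0 3 0.8" --pt "0 0 0 0 0 4 0.8" --pt "0 0 0 0 0 5 0.8" --pt "0 0 0 0 0 6 0.8" --pt "0 0 0 0 0 12 0.8" --pt "0 0 0 0 0 20 0.8" --pt "0 0 0 0 0 25 0.8" --pt "0 0 0 0 0 20 0.8" --pt "0 0 0 0 0 5 0.8"

```text
clock: 4.62
eef_pos: [586.3, 261.0, 216.4]
eef_rot: [3.139, -0.001, 1.657]
wrist_force: [-0.4, 0.7, -2.6]
finger_gap: 31.9
finger_force: 28.0
```

>>> servo_tool --pt "0 0 0 -3 -18 0 0.8" --pt "0 0 -4 -6 -36 0 0.8" --pt "0 0 -8 -7 -45 0 0.8" --pt "0 0 -9 -7 -45 0 0.8" --pt "0 0 -9 -7 -45 0 0.8" --pt "0 0 -9 -7 -45 0 0.8" --pt "0 0 -9 -7 -45 0 0.8" --pt "0 0 -9 -7 -45 0 0.8" --pt "0 0 -9 -7 -45 0 0.8" --pt "0 0 -9 -7 -45 0 0.8" --pt "0 0 -9 -7 -45 0 0.8" --pt "0 0 -9 -8 -45 0 0.8" --pt "0 0 -8 -8 -45 0 0.8" --pt "0 0 -7 -7 -36 0 0.8" --pt "0 0 0 0 0 0 0.8" --pt "0 0 0 0 0 0 0.8"

```text
clock: 6.62
eef_pos: [490.1, -323.9, 213.8]
eef_rot: [-3.141, 0.001, -0.228]
wrist_force: [-0.2, -0.3, -2.3]
finger_gap: 32.1
finger_force: 28.0
```

```bash
python3 - <<'E'
from h import *
st=manip.read_state(); print(st['eef_pos'],np.degrees(st['eef_rot']),st['finger_gap'],st['wrist_force'])
im=manip.camera("wrist"); sc=manip.camera("scene")[200:370,310:440]
a=cv2.resize(im,(680,510)); b=cv2.resize(sc,None,fx=3,fy=3,interpolation=cv2.INTER_CUBIC)
c=np.hstack([a[:,100:500],b]); cv2.imwrite("pics/c2.png",c[:,:,::-1]); print(c.shape)
E
```

```text
[ 490.14940309 -323.93385364  213.75909811] [-1.79964873e+02  6.68034997e-02 -1.30443578e+01] 32.07962258498384 [-0.16631263 -0.29399473 -2.29786285]
(510, 790, 3)
```

View pics/c2.png

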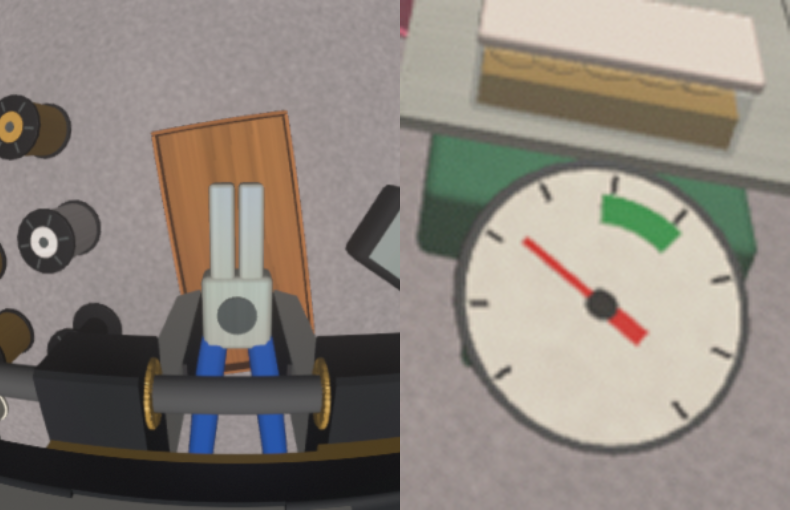

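The pliers hang level and square in the grip over the tray. The needle is at about 454 g, so the tub weighs about 454 g (22.3 mm). Two brass spools should bring it to about 42 mm. I turn back 9° and lower into the tray.

>>> servo_tool --pt "0 0 4.5 0 0 -20 0.8" --pt "0 0 4.5 0 0 -40 0.8" --pt "0 0 0 0 0 -40 0.8" --pt "0 0 0 0 0 -40 0.8" --pt "0 0 0 0 0 -30 0.8" --pt "0 0 0 0 0 -16 0.8" --pt "0 0 0 0 0 -8 0.8" --pt "0 0 0 0 0 -4 0.8" --pt "0 0 0 0 0 -3 0.8" --pt "0 0 0 0 0 -1 0.8" --pt "0 0 0 0 0 0 0.8" --pt "0 0 0 0 0 0 0.8"

```text
clock: 8.22
eef_pos: [491.0, -324.2, 12.7]
eef_rot: [3.141, -0.0, -0.071]
wrist_force: [0.9, 0.3, -1.5]
finger_gap: 31.8
finger_force: 28.0
```

>>> servo_tool --pt "0 0 0 0 0 -1.5 0.8" --pt "0 0 0 0 0 -1 0.8" --pt "0 0 0 0 0 -1 0.8" --pt "0 0 0 0 0 0 0.8"

```text
clock: 8.72
eef_pos: [490.9, -324.1, 8.8]
eef_rot: [-3.141, 0.0, -0.071]
wrist_force: [-0.4, 0.2, -2.4]
finger_gap: 31.9
finger_force: 28.0
```

>>> servo_tool --pt "0 0 0 0 0 -1 0.8" --pt "0 0 0 0 0 -0.5 0.8" --pt "0 0 0 0 0 0 0.8"

```text
clock: 9.1
eef_pos: [491.0, -324.2, 7.9]
eef_rot: [3.141, -0.0, -0.071]
wrist_force: [-3.0, 1.7, 4.9]
finger_gap: 31.7
finger_force: 27.9
```

Contact with the tray floor shows as 4.9 N. I release, lift, and go over to brass1.

>>> servo_tool --pt "0 0 0 0 0 0 0.5" --pt "0 0 0 0 0 0 0.35" --pt "0 0 0 0 0 0 0.35" --pt "0 0 0 0 0 10 0.35" --pt "0 0 0 0 0 25 0.35" --pt "0 0 0 0 0 40 0.35" --pt "0 0 0 0 0 40 0" --pt "0 0 0 0 0 30 0" --pt "0 0 1 17 32 0 0" --pt "0 0 1 18 33 0 0" --pt "0 0 1 18 33 0 0" --pt "0 0 1 18 33 0 0" --pt "0 0 1 18 33 0 0" --pt "0 0 0 18 33 0 0" --pt "0 0 0 18 33 0 0" --pt "0 0 0 18 33 0 0" --pt "0 0 0 17 33 0 0" --pt "0 0 0 0 0 0 0" --pt "0 0 0 0 0 0 0"

```text
clock: 11.48
eef_pos: [650.6, -28.7, 152.8]
eef_rot: [3.141, -0.0, 0.016]
wrist_force: [-1.6, -0.3, -0.0]
finger_gap: 93.7
finger_force: 0.0
```

```bash
python3 - <<'E'
from h import *
st,im=shot("wrist","w3.png",1.3); print(st['eef_pos'],np.degrees(st['eef_rot']),st['finger_gap'])
a=manip.camera("top")
c=np.hstack([cv2.resize(a[140:300,320:440],None,fx=3,fy=3)[:400],cv2.resize(im,(440,400))[:400]]);cv2.imwrite("pics/c3.png",c[:,:,::-1])
print([proj("top",[x,y,76]) for x,y in [(650.8,-27.5)]])
E
```

```text
[650.64505804 -28.65430969 152.76162412] [ 1.79988779e+02 -3.17352935e-03  9.17445721e-01] 93.74007102654903
[array([248.13698268, 143.58643858])]
```

View pics/c3.png

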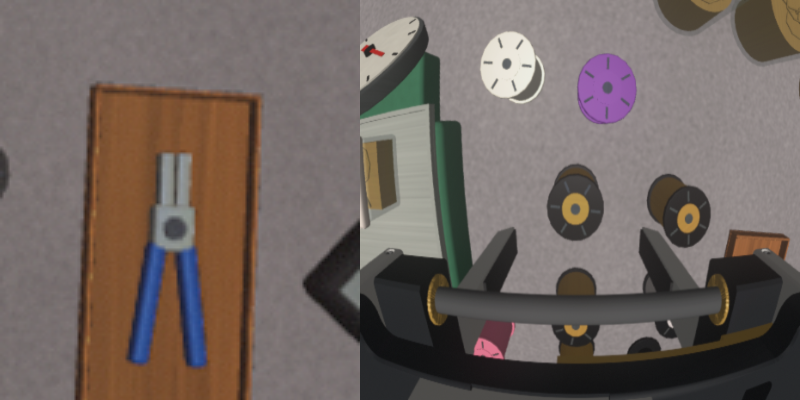

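The pliers lie flat in the tray. Candidates in the wrist view are yellow discs on black flanges at (575,209) and (688,217), with look-alikes purple (607,88) and white (507,64). The one under the gripper at (575,209) has the yellow winding, so it is brass1.

```bash
python3 - <<'E'
from h import *
st=manip.read_state()
print(wback((215/440*512,209*.96),76,st))
E
```

```text
[649.45833379 -27.81817953  76.        ]
```

>>> servo_tool --pt "0 0 0 -0.5 1 -20 0" --pt "0 0 0 0 0 -35 0" --pt "0 0 0 0 0 -35 0" --pt "0 0 0 0 0 -28 0" --pt "0 0 0 0 0 -12 0" --pt "0 0 0 0 0 -3 0" --pt "0 0 0 0 0 0 0.2" --pt "0 0 0 0 0 0 0.4" --pt "0 0 0 0 0 0 0.6" --pt "0 0 0 0 0 0 0.6" --pt "0 0 0 0 0 0 0.6" --pt "0 0 0 0 0 0 0.6" --grip_force 20

```text
clock: 13.08
eef_pos: [650.6, -27.1, 19.8]
eef_rot: [-3.142, -0.001, 0.016]
wrist_force: [0.4, 0.8, 3.0]
finger_gap: 59.6
finger_force: 20.0
```

The gap is 59.6, so the fingers bear on the upper flange rather than the winding. I regrip with the pads' centre at flange height (TCP z≈54) for a sound hold.

>>> servo_tool --pt "0 0 0 0 0 0 0.2" --pt "0 0 0 0 0 0 0.2" --pt "0 0 0 0 0 10 0.2" --pt "0 0 0 0 0 16 0.2" --pt "0 0 0 0 0 8 0.2" --pt "0 0 0 0 0 0 0.3" --pt "0 0 0 0 0 0 0.6" --pt "0 0 0 0 0 0 0.6" --pt "0 0 0 0 0 0 0.6" --pt "0 0 0 0 0 0 0.6" --pt "0 0 0 0 0 4 0.6" --pt "0 0 0 0 0 10 0.6" --pt "0 0 0 0 0 25 0.6" --pt "0 0 0 0 0 40 0.6" --pt "0 0 0 0 0 40 0.6" --pt "0 0 0 0 0 31 0.6" --pt "0 0 0 0 0 5 0.6" --pt "0 0 0 0 0 0 0.6" --grip_force 20

```text
clock: 15.32
eef_pos: [650.1, -27.1, 207.6]
eef_rot: [-3.141, 0.001, 0.016]
wrist_force: [-0.3, -0.5, -2.4]
finger_gap: 59.1
finger_force: 20.0
```

>>> servo_tool --pt "0 0 0 -11 15 0 0.6" --pt "0 0 0 -18 30 0 0.6" --pt "0 0 0 -18 33 0 0.6" --pt "0 0 0 -18.4 35 0 0.6" --pt "0 0 0 0 36 0 0.6" --pt "0 0 0 0 36 0 0.6" --pt "0 0 0 0 36 0 0.6" --pt "0 0 0 0 34 0 0.6" --pt "0 0 0 0 28 0 0.6" --pt "0 0 0 0 17.5 0 0.6" --pt "0 0 0 0 0 0 0.6" --pt "0 0 0 0 0 -8 0.6" --pt "0 0 0 0 0 -12 0.6" --pt "0 0 0 0 0 -4 0.6" --pt "0 0 0 0 0 0 0.6"

```text
clock: 17.2
eef_pos: [584.9, 273.1, 184.0]
eef_rot: [3.141, 0.001, 0.016]
wrist_force: [-0.4, 0.5, -2.2]
finger_gap: 59.2
finger_force: 20.0
```

```bash
python3 - <<'E'
from h import *
st=manip.read_state(); print(st['eef_pos'],st['wrist_force'])
a=manip.camera("wrist"); b=manip.camera("scene")[150:360,290:470]
c=np.hstack([cv2.resize(a,(440,420)),cv2.resize(b,(360,420),interpolation=cv2.INTER_CUBIC)]);cv2.imwrite("pics/c4.png",c[:,:,::-1])
E
```

```text
[584.93575516 273.05182817 184.03781731] [-0.36071951  0.45247408 -2.22747344]
```

View pics/c4.png

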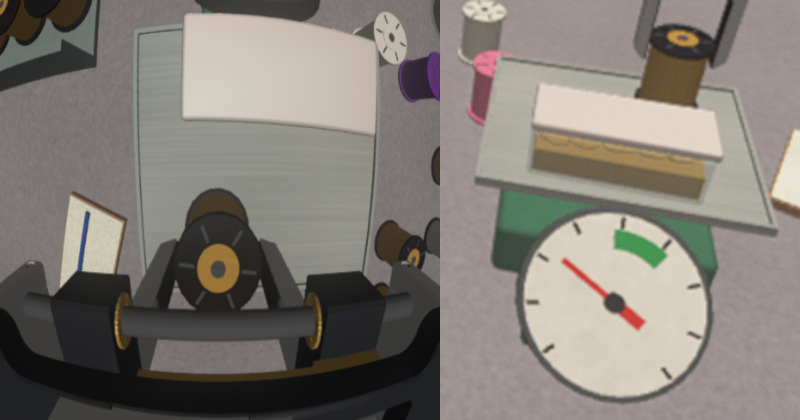

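The spool hangs upright over the free half at (218,268), clear of the tub. I lower it onto the platter slowly and past first contact, so the platter takes the weight before release.

>>> servo_tool --pt "0 0 0 0 0 -2 0.6" --pt "0 0 0 0 0 -2 0.6" --pt "0 0 0 0 0 -2 0.6" --pt "0 0 0 0 0 -2 0.6" --pt "0 0 0 0 0 -2 0.6" --pt "0 0 0 0 0 -2 0.6" --pt "0 0 0 0 0 -2 0.6" --pt "0 0 0 0 0 -2 0.6" --pt "0 0 0 0 0 0 0.6" --pt "0 0 0 0 0 0 0.6"

```text
clock: 18.55
eef_pos: [585.0, 273.4, 168.5]
eef_rot: [-3.142, -0.0, 0.016]
wrist_force: [-0.1, -0.0, -0.5]
finger_gap: 59.1
finger_force: 20.0
```

>>> servo_tool --pt "0 0 0 0 0 -1.5 0.6" --pt "0 0 0 0 0 0 0.5" --pt "0 0 0 0 0 0 0.15" --pt "0 0 0 0 0 0 0.15" --pt "0 0 0 0 0 0 0.15" --pt "0 0 0 0 0 10 0.15" --pt "0 0 0 0 0 15 0.15" --pt "0 0 0 0 0 16 0.15" --pt "0 0 0 -2 -15 10 0" --pt "0 0 0 -6 -33 0 0" --pt "0 0 0 -7 -36 0 0" --pt "0 0 0 -7 -37 0 0" --pt "0 0 0 -7 -37 0 0" --pt "0 0 0 -7 -37 0 0" --pt "0 0 0 -7 -36 0 0" --pt "0 0 0 -7 -36 0 0" --pt "0 0 0 -6.5 -36 -20 0" --pt "0 0 0 0 0 -30 0" --pt "0 0 0 0 0 0 0" --pt "0 0 0 0 0 0 0"

```text
clock: 21.05
eef_pos: [528.8, -29.7, 169.3]
eef_rot: [3.141, -0.001, 0.016]
wrist_force: [0.5, 0.0, -0.2]
finger_gap: 94.1
finger_force: 0.0
```

```bash
python3 - <<'E'
from h import *
st=manip.read_state(); print(st['eef_pos'],st['finger_gap'])
a=manip.camera("wrist"); b=manip.camera("scene")[150:360,290:470]
c=np.hstack([cv2.resize(a,(440,420)),cv2.resize(b,(360,420),interpolation=cv2.INTER_CUBIC)]);cv2.imwrite("pics/c5.png",c[:,:,::-1])
hsv=cv2.cvtColor(a,cv2.COLOR_RGB2HSV)
m=((hsv[...,0]>12)&(hsv[...,0]<30)&(hsv[...,1]>110)&(hsv[...,2]>110)).astype(np.uint8)
n,_,s,ce=cv2.connectedComponentsWithStats(m)
for k in range(1,n):
    if s[k,4]>60: print(s[k],ce[k],wback(ce[k],76,st))
E
```

```text
[528.82031685 -29.68386955 169.33294786] 94.08633124171737
[  0   0  45  63 582] [33.66494845 30.97594502] [715.21320449 219.91158601  76.        ]
[500   0  12  46 143] [504.40559441  21.48951049] [ 753.78952302 -336.60315742   76.        ]
[505   0   7  32 103] [507.91262136  13.95145631] [ 767.5193087  -346.18788142   76.        ]
[370  69  26  28 508] [382.44488189  82.41338583] [ 642.57906189 -153.59388466   76.        ]
[237 182  30  29 594] [251.28619529 195.74242424] [528.06217555 -29.21246034  76.        ]
[239 271  27  12 227] [251.92511013 277.        ] [440.40729707 -31.13447645  76.        ]
[ 78 272  13  40 140] [ 81.58571429 292.19285714] [401.40173941 178.71202701  76.        ]
[418 272  11  40 135] [425.22962963 292.57037037] [ 407.78263858 -245.57984846   76.        ]
```

View pics/c5.png

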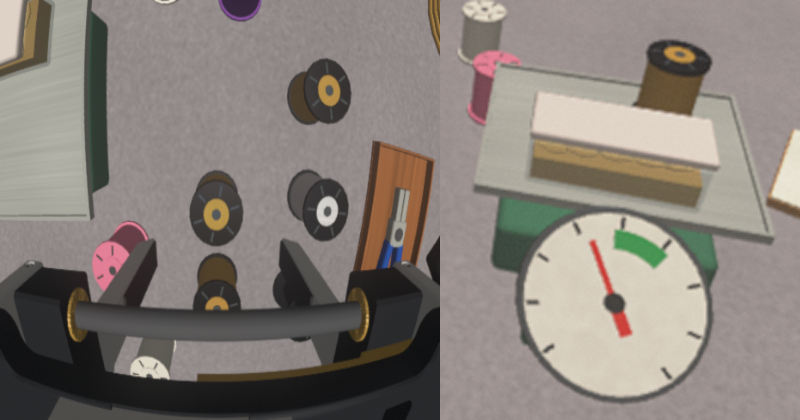

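The first spool stands upright on the platter and the needle is at about 655 g, as expected. The next spool, at (216,213) in this view, has a yellow disc and winding, at (528,-29). Silver is at (327,211). I grip it at flange height.

>>> servo_tool --pt "0 0 0 -0.5 0.5 -15 0" --pt "0 0 0 0 0 -30 0" --pt "0 0 0 0 0 -32 0" --pt "0 0 0 0 0 -24 0" --pt "0 0 0 0 0 -11 0" --pt "0 0 0 0 0 -3.5 0" --pt "0 0 0 0 0 0 0.2" --pt "0 0 0 0 0 0 0.4" --pt "0 0 0 0 0 0 0.6" --pt "0 0 0 0 0 0 0.6" --pt "0 0 0 0 0 0 0.6" --pt "0 0 0 0 0 4 0.6" --pt "0 0 0 0 0 12 0.6" --pt "0 0 0 0 0 30 0.6" --pt "0 0 0 0 0 40 0.6" --pt "0 0 0 0 0 40 0.6" --pt "0 0 0 0 0 25 0.6" --pt "0 0 0 0 0 3 0.6" --pt "0 0 0 0 0 0 0.6"

```text
clock: 23.52
eef_pos: [527.7, -29.1, 205.7]
eef_rot: [-3.141, 0.001, 0.016]
wrist_force: [-0.2, 0.2, -1.9]
finger_gap: 58.6
finger_force: 20.0
```

>>> servo_tool --pt "0 0 0 6 14 0 0.6" --pt "0 0 0 10 32 0 0.6" --pt "0 0 0 10 34 0 0.6" --pt "0 0 0 10 36 0 0.6" --pt "0 0 0 10 34 0 0.6" --pt "0 0 0 8 30 0 0.6" --pt "0 0 0 4.8 22 0 0.6" --pt "0 0 0 0 0 -8 0.6" --pt "0 0 0 0 0 -12 0.6" --pt "0 0 0 0 0 -10 0.6" --pt "0 0 0 0 0 -3 0.6" --pt "0 0 0 0 0 0 0.6"

```text
clock: 25.02
eef_pos: [586.8, 172.5, 173.5]
eef_rot: [3.142, 0.0, 0.016]
wrist_force: [-0.5, -1.4, -1.2]
finger_gap: 58.6
finger_force: 20.0
```

>>> servo_tool --pt "0 0 0 0 0 -2 0.6" --pt "0 0 0 0 0 -2 0.6" --pt "0 0 0 0 0 -2 0.6" --pt "0 0 0 0 0 -2 0.6" --pt "0 0 0 0 0 -2 0.6" --pt "0 0 0 0 0 -2 0.6" --pt "0 0 0 0 0 -2 0.6" --pt "0 0 0 0 0 -2 0.6" --pt "0 0 0 0 0 -1 0.6" --pt "0 0 0 0 0 0 0.6" --pt "0 0 0 0 0 0 0.6"

```text
clock: 26.4
eef_pos: [586.8, 172.9, 156.6]
eef_rot: [-3.142, -0.0, 0.016]
wrist_force: [-0.4, 0.0, -0.6]
finger_gap: 59.0
finger_force: 20.0
```

>>> servo_tool --pt "0 0 0 0 0 -1.5 0.6" --pt "0 0 0 0 0 0 0.5" --pt "0 0 0 0 0 0 0.15" --pt "0 0 0 0 0 0 0.15" --pt "0 0 0 0 0 0 0.15" --pt "0 0 0 0 0 10 0.15" --pt "0 0 0 0 0 18 0.15" --pt "0 0 0 0 0 28 0.15" --pt "0 0 0 0 0 30 0.15" --pt "0 0 0 -15 -30 5 0.15" --pt "0 0 0 -20 -45 0 0.15" --pt "0 0 0 -20 -45 0 0.15" --pt "0 0 0 -20 -40 0 0.15" --pt "0 0 0 -15 -20 0 0.15" --pt "0 0 0 0 0 0 0.15" --pt "0 0 0 0 0 0 0.15" --pt "0 0 0 0 0 0 0.15" --pt "0 0 0 0 0 0 0.15"

```text
clock: 28.65
eef_pos: [497.0, -6.6, 245.9]
eef_rot: [-3.142, 0.0, 0.017]
wrist_force: [-0.8, -0.3, -0.8]
finger_gap: 80.1
finger_force: 0.0
```

```bash
python3 - <<'E'
from h import *
a=manip.camera("scene"); b=manip.camera("top")
c=np.hstack([cv2.resize(a[100:360,80:470],(460,307)),cv2.resize(b[90:290,50:270],(338,307))]);
c=np.vstack([c,np.hstack([cv2.resize(a[240:355,325:430],(262,287),interpolation=cv2.INTER_CUBIC),cv2.resize(b[150:300,320:430],(210,287)),np.zeros((287,326,3),np.uint8)])])
cv2.imwrite("pics/c6.png",c[:,:,::-1])
E
```

```text
(no output)
```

View pics/c6.png

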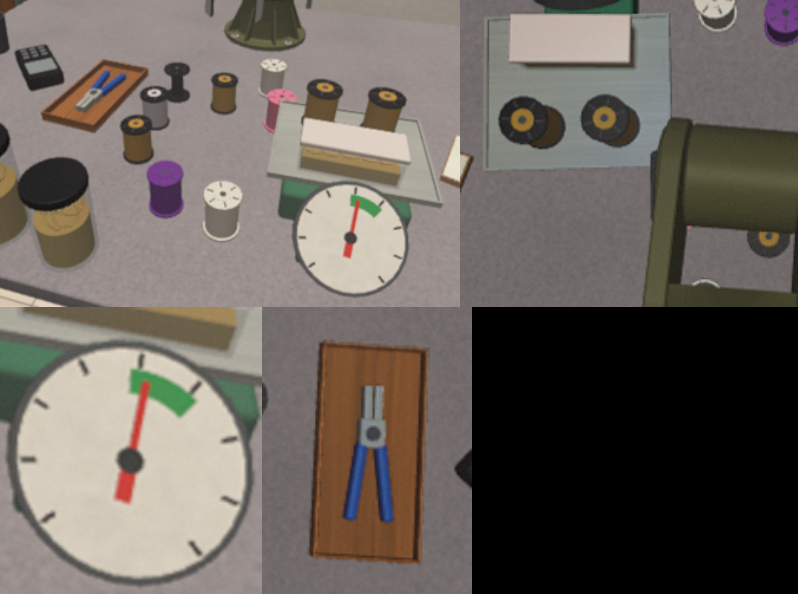

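The needle tip at (146,383) is inside the green band, at about 850 g (42 mm). Two brass spools and the tub stand upright on the platter, the pliers lie in the tray, and the rest is untouched. I am handing in.

```bash
python3 -c "
from cell import manip
print(manip.sign_off())"
```

```text
the job is handed in; nothing more can be done
None
```

I handed the job in at about 29 s of the 72 s allowed: the pliers lie flat in the tray, two brass spools stand upright beside the tub, and the needle rests in the green band at about 42 mm; no verdict was returned.

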